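# Open the sample case onto its sprung stop and stow a tin

## Task

Open the lid of the aluminium sample case all the way back, swinging it by its bar handle, until it meets the sprung stop behind it, and press it gently against the stop so that the orange plunger gives clearly but is never driven near the bottom of its travel; then let go, so that the lid stays resting on the plunger. Then put the small loose tin, upright and flat on the floor, into the empty left bay of the case, leave the lid open on its stop and leave everything else as it was.

Things in the scene. Friction and masses are not known exactly. Their poses are not given: they have to be found in the camera images.
- sample_case: open aluminium case with black corners, fixed on the table, outer size 150 (x) x 280 (y) x 55 (z) mm, walls and floor 4 mm, one 4 mm divider across its middle makes a left (+y) and a right (-y) bay, each 142 x 134 mm inside and open to the rim at z = 55. Origin: centre of the underside. Its x axis points from the front (handle side) to the rear (hinge side), y to its left, z up; it can stand turned by some tenths of a radian
- case_hinge (a point): point on the hinge axis of the lid, at the middle of the rear upper edge of the case (x = 75, y = 0, z = 55 mm in the case's frame); the hinge axis runs along the case's y axis; the hinge is rigid, so a swing that is 2 or 3 mm off its true arc strains the bar unless the hand yields to the force felt
- lid_bar (a point): middle of the round steel handle bar of the lid: 10 mm thick, 100 mm long, parallel to the hinge, 43 mm in front of the lid's front edge (38 mm gap), held by two 10 mm legs at its ends. In the lid's own frame it lies 193 mm from the hinge axis and 7 mm to the lid's upper side. Pinched from above, it can be followed round the whole swing, turning between the fingers
- case_lid (a joint): opening angle of the lid in rad: 0 shut, 1.57 upright, more leaning back. The lid is a plate 150 x 280 x 12 mm, 0.5 kg, resting from 1 to 13 mm above the hinge axis when shut. A friction hinge (0.9 N m, about 5 N at the bar) lets it stay wherever it is left. It meets the stop somewhere between about 1.65 and 2.0 rad; where, differs each time
- stop_plunger (a joint): how far the plunger of the sprung stop is pushed in, in m: 0 free, 0.010 bottomed; spring 3 N per mm, no preload. The plunger has an orange pad 24 mm across and looks toward the case's front from the top of a grey steel post, 200 mm high, on a fixed stand behind the case, 60 mm to the left of the case's middle; the pad is 175 mm above the table, 120 mm above the hinge axis, and meets the back of the opened lid
- left_bay (a point): centre of the floor of the empty left (+y) bay, on the floor's upper face, 4 mm above the table
- tin_small: small loose aluminium tin with pressed-on lid, diameter 58, height 28 mm, about 50 g, standing on the table; origin: centre of the underside, z up
- tin_stored: larger aluminium tin, diameter 62, height 34 mm, standing in the right (-y) bay; stays there; origin: centre of the underside
- wood_block: loose beech block 45 x 96 x 35 mm on the table, to be left alone; origin: centre of the underside
- hex_bolt: loose steel bolt 60 mm long lying on the table, to be left alone; origin: centre of the underside
Not all that is in view belongs to the job. There is more than one size of the tin_small; the one meant has the size given above. Of the things shaped like the part that bears stop_plunger, the grey one is meant.

How it is judged:
By the outcome, as a careful person would: the job done as asked, in the order asked, and still so for the second after the job is handed in, with the robot touching nothing.
It also fails if it takes over 72 s, if anything falls off the work surface, if the arm or the gripper's body presses on something with over 40 N, if the wrist force passes 120 N, or if a joint passes its speed limit or range.

## Robot

A 6-joint arm with a two-finger parallel gripper is mounted at the origin on a cart in front of the work surface, level with it; the furniture and walls round the work are solid. World frame = base frame: x ahead of the robot, y to its left, z up, the work surface at z = 0. Lengths are in m, angles in degrees, forces in N, time in s.
With the tool pointing down it reaches from about 0.325 to 0.775 m from the base axis. Payload 5.5 kg.
Tool frame: the origin (TCP) lies at the centre of the arm's flange, where the gripper is bolted on; the fingertips stand 182 mm ahead of it and the grasp point (between the pads) lies 163 mm ahead of it; z points along the fingers, y is the direction in which the jaws open and shut (so a half turn about z gives the same grasp; the last joint's range is limited). The gripper opens to 88 mm and grips with 3 to 60 N. Pads are 20 mm wide; open, the fingers measure 115 mm over their backs; the gripper's body (75 mm by 178 mm) begins 61 mm behind the grasp point.
Start: joints at [62.756, 5.22, 70.514, -0, 104.267, -3.249], TCP at [0.244, 0.548, 0.405] pointing down, gripper open.
Joint ranges: [-164.24, 164.24], [-49.07, 125.15], [9.68, 141.18], [-86.29, 266.29], [3.28, 154.24], [-151.56, 151.56]. Speed limits (degrees/s): [147.25, 147.25, 172.46, 180, 180, 180].

## Interface

Orientations are given as [roll, pitch, yaw] about the fixed x, y, z axes, in that order (R = Rz(yaw) Ry(pitch) Rx(roll)).
In Python, from station import r gives the robot as it stands. The module is installed in compiled form; this text tells all that it offers. Calls block until the motion is done:
- r.reach(position, orientation): joint-space move of the TCP to a pose.
- r.servo_line(position, rotation=None, speed=0.15): straight line of the TCP; rotation=None keeps the orientation; speed is the mean speed in m/s.
- r.move_joints(angles): joint-space move.
- r.let_go() and r.grab(squeeze=None): open the fingers fully, or close them until they stop; squeeze is the grip in N (None keeps the last).
- r.wait(seconds).
- r.inverse_kinematics(position, orientation): joint angles nearest the present ones, or None.
- r.sense(): the state.
- r.snapshot(name): name is "scene" or "side" or "wrist"; returns a dict with "frame" (480x640x3 uint8, red, green, blue), "fx", "fy", "cx", "cy" (pixels), "R" (3x3) and "t" (3): a world point X has camera coordinates R X + t. Camera axes: x right, y down, z forward; pixel columns grow to the right and rows downward; lengths in m; the calibration is good to about 2 mm. The wrist camera is an equidistant fisheye: a pixel r from the principal point sees the ray r / f radians off the axis. A picture is of the moment at which its call begins. There is no depth.
A pose or a line that the arm cannot do raises r.IKError and nothing moves.
- r.hand_in(): hands the job in, once; it reports no verdict.
The state is a dict: "clock": time; "joints": joint angles; "joint_vel": joint speeds; "joint_torque": joint torques, N m; "tcp_pos": TCP position; "orientation": TCP orientation; "contact_force": force on the tool from outside, world axes, zero at the start; "torque": the same for the moment, N m; "opening": finger opening in m.
Only numpy, scipy, OpenCV 4.12 (cv2) and the standard library are available. Lean on these libraries where they do the work, as an engineer would, in place of code of your own. Each camera call takes 0.05 s, during which the arm holds its last target.

## Working session

There is one attempt and no reset: what is moved stays moved. The work goes in short steps, each a Python script; the robot and the scene stay as the last script left them, time stands still between calls to the robot, and variables do not carry over. Pictures are saved under pics/ and viewed, and the job is handed in when it is done.

```bash
mkdir -p pics; cat > h.py <<'E'
from station import r
import numpy as np, cv2
def snap(n,fn):
    s=r.snapshot(n); cv2.imwrite('pics/'+fn+'.png',cv2.cvtColor(s['frame'],cv2.COLOR_RGB2BGR)); 
    np.savez('pics/'+fn+'.npz',**{k:s[k] for k in s}); return s
def load(fn): return dict(np.load('pics/'+fn+'.npz'))
def ray(s,u,v,fish=False):
    x=(u-s['cx'])/s['fx'];y=(v-s['cy'])/s['fy']
    if fish:
        th=np.hypot(x,y); d=np.array([np.sin(th)*x/max(th,1e-9),np.sin(th)*y/max(th,1e-9),np.cos(th)])
    else: d=np.array([x,y,1.])
    R=np.array(s['R']);t=np.array(s['t']); d=R.T@d
    return -R.T@t,d/np.linalg.norm(d)
def plane(s,u,v,z,fish=False):
    o,d=ray(s,u,v,fish); return o+d*(z-o[2])/d[2]
def tri(*rays):
    A=np.zeros((3,3));b=np.zeros(3)
    for o,d in rays:
        P=np.eye(3)-np.outer(d,d);A+=P;b+=P@o
    X=np.linalg.solve(A,b); return X,[np.linalg.norm((np.eye(3)-np.outer(d,d))@(X-o)) for o,d in rays]
def proj(s,X):
    c=np.array(s['R'])@np.array(X)+s['t']; return float(s['fx']*c[0]/c[2]+s['cx']),float(s['fy']*c[1]/c[2]+s['cy'])
E
python3 - <<'E'
from h import *
for n in('scene','side','wrist'):
    s=snap(n,n+'0'); print(n,s['fx'],s['fy'],s['cx'],s['cy'],(-np.array(s['R']).T@s['t']).round(3))
print(r.sense())
E
```

```text
scene 444.61198606684223 444.61198606684223 319.6420208284228 248.21138913270534 [-0.089 -0.393  0.518]
side 580.0177282655859 580.0177282655859 317.460393364366 236.74051811383768 [0.818 0.793 1.167]
wrist 371.64829954431775 371.64829954431775 322.97355097870604 240.31748019791496 [0.182 0.575 0.384]
{'clock': 0.15, 'joints': array([ 6.27556793e+01,  5.25417602e+00,  7.05656850e+01, -1.36248262e-03,
        1.04267923e+02, -3.24931588e+00]), 'joint_vel': array([ 0.04031861, -0.03227253, -0.27301564,  0.02943465,  0.03214961,
        0.01915994]), 'joint_torque': array([ 1.45871756e-03, -4.47045493e+01, -4.06905949e+01,  6.98638195e-02,
        2.75092648e-02, -1.43286793e-04]), 'tcp_pos': array([0.2440277 , 0.54818658, 0.40375962]), 'orientation': array([-1.79912282e+02, -3.65685062e-03,  1.56004658e+02]), 'contact_force': array([ 0.42080801,  0.21909818, -0.41620567]), 'torque': array([-0.02514937,  0.03655321, -0.02637401]), 'opening': 0.08786966330776089}
```

View pics/scene0.png

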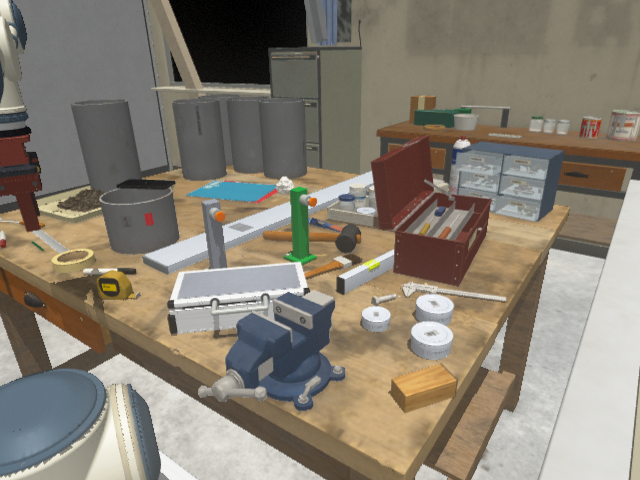

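View pics/side0.png

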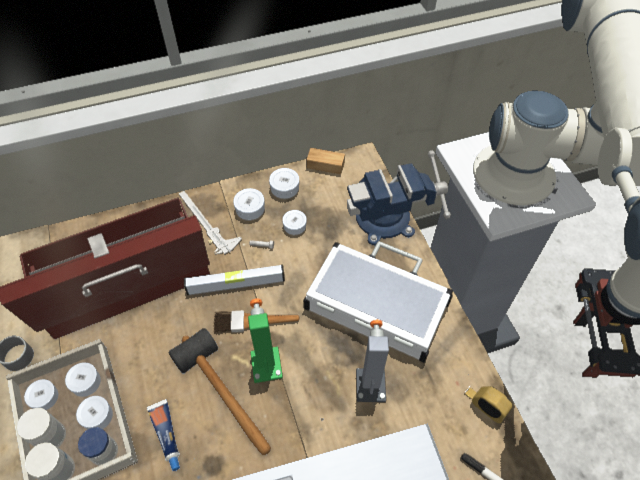

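View pics/wrist0.png

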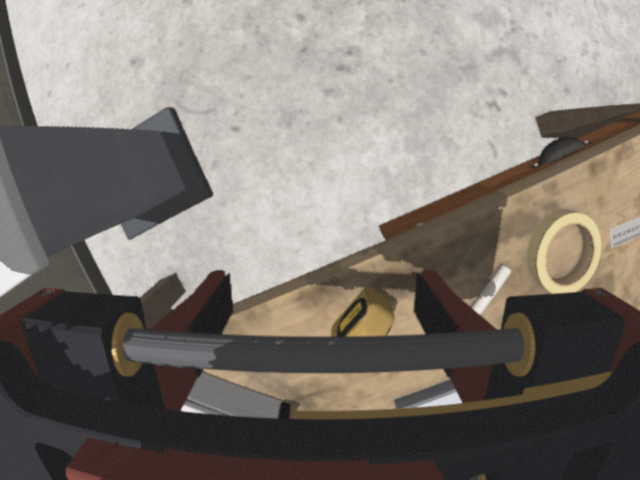

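```bash
python3 - <<'E'
from h import *
s=cv2.imread('pics/side0.png');c=cv2.imread('pics/scene0.png')
cv2.imwrite('pics/a.png',cv2.resize(s[225:385,290:470],None,fx=4,fy=3.7,interpolation=cv2.INTER_CUBIC)[:600])
cv2.imwrite('pics/b.png',cv2.resize(c[185:345,150:350],None,fx=4,fy=3.7,interpolation=cv2.INTER_CUBIC)[:600])
cv2.imwrite('pics/c.png',cv2.resize(s[140:260,200:360],None,fx=5,fy=5,interpolation=cv2.INTER_CUBIC)[:600])
S=load('side0')
for n,p in dict(barL=(376,245),barR=(419,263),big1=(284,180),big2=(249,200),small=(294,219),bolt=(262,244),block=(325,158),vise=(385,215)).items(): print(n,plane(S,*p,0.028).round(3))
E
```

```text
barL [0.441 0.113 0.028]
barR [0.365 0.192 0.028]
big1 [ 0.588 -0.149  0.028]
big2 [ 0.69  -0.115  0.028]
small [ 0.601 -0.022  0.028]
bolt [0.695 0.023 0.028]
block [ 0.463 -0.187  0.028]
vise [0.386 0.038 0.028]
```

View pics/a.png

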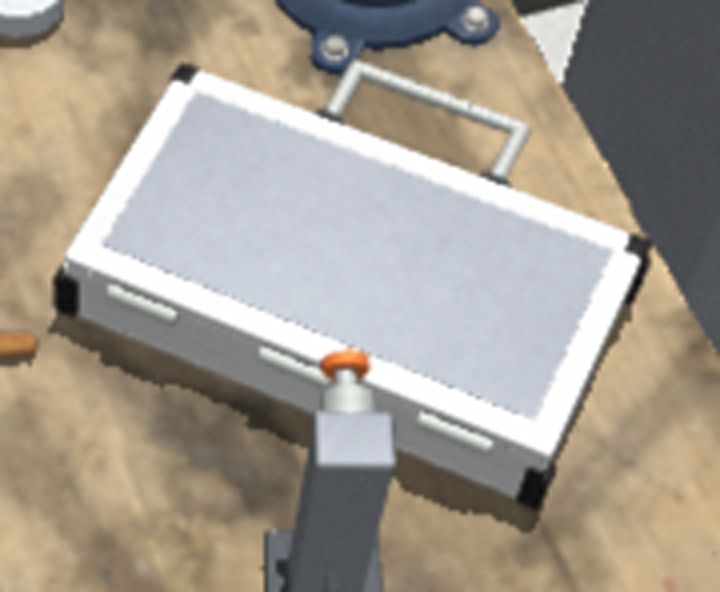

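View pics/b.png

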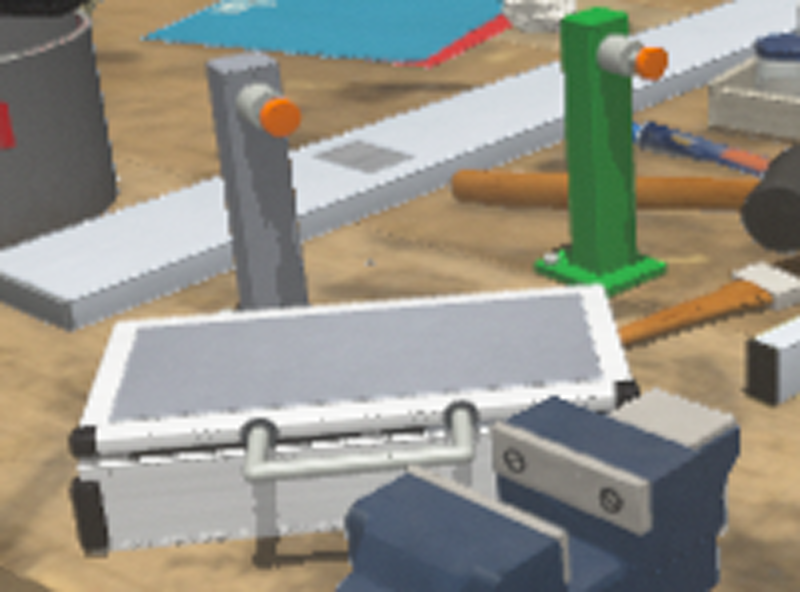

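View pics/c.png

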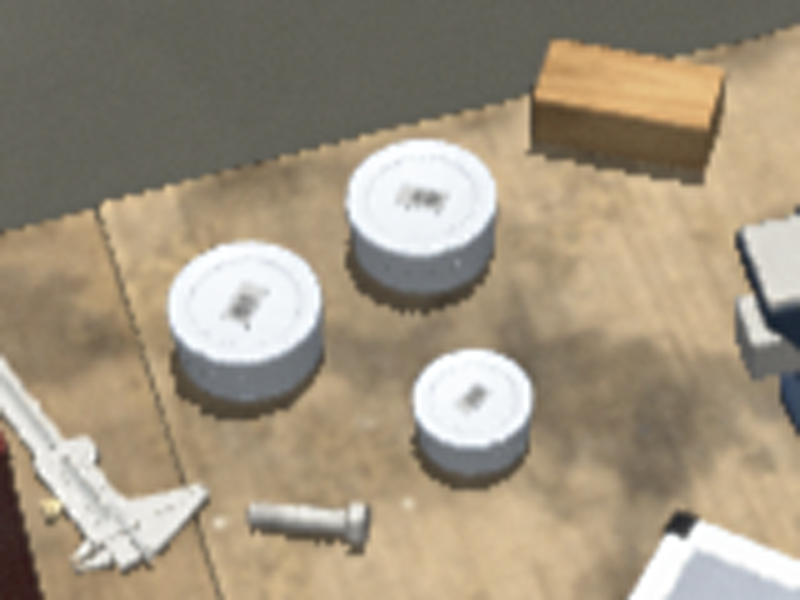

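```bash
python3 - <<'E'
from h import *
S=load('side0');C=load('scene0')
quad=np.array([plane(S,290+u/4,225+v/3.7,0.068) for u,v in [(188,68),(648,242),(545,458),(68,262)]])
print(quad.round(4)); print([round(float(np.linalg.norm(quad[i]-quad[(i+1)%4])),4) for i in range(4)])
q2=np.array([plane(C,150+u/4,185+v/3.7,0.068) for u,v in [(632,382),(78,432),(112,322),(605,288)]])
print(q2.round(4)); print([round(float(np.linalg.norm(q2[i]-q2[(i+1)%4])),4) for i in range(4)])
# bar ends
for n,a,b in [('barRight',(358,68),(468,458)),('barLeft',(524,130),(254,472)),('pad',(346,360),(283,117))]:
    print(n,tri(ray(S,290+a[0]/4,225+a[1]/3.7),ray(C,150+b[0]/4,185+b[1]/3.7)))
# tin tops: ellipse by contour; diameters
img=S['frame']; 
hsv=cv2.cvtColor(img,cv2.COLOR_RGB2HSV)
m=((hsv[...,2]>185)&(hsv[...,1]<35)).astype(np.uint8); m[:, :200]=0;m[:,320:]=0;m[:160]=0;m[240:]=0
n,l,st,ce=cv2.connectedComponentsWithStats(m)
for i in range(1,n):
    if st[i,4]<100: continue
    cnt=max(cv2.findContours((l==i).astype(np.uint8),0,cv2.CHAIN_APPROX_NONE)[0],key=len)
    e=cv2.fitEllipse(cv2.convexHull(cnt)); 
    print(st[i],e)
    for h in(.028,.034,.038):
        p=plane(S,*e[0],h); a=plane(S,e[0][0]-st[i,2]/2,e[0][1],h);b=plane(S,e[0][0]+st[i,2]/2,e[0][1],h); print(h,p.round(4),np.linalg.norm(a-b).round(4))
E
```

```text
[[0.5365 0.1042 0.068 ]
 [0.3427 0.3004 0.068 ]
 [0.453  0.4061 0.068 ]
 [0.6441 0.2114 0.068 ]]
[0.2757, 0.1527, 0.2727, 0.1519]
[[0.5525 0.1093 0.068 ]
 [0.3547 0.3063 0.068 ]
 [0.4492 0.4007 0.068 ]
 [0.6413 0.1962 0.068 ]]
[0.2792, 0.1336, 0.2806, 0.1242]
barRight (array([0.44529629, 0.13147888, 0.06448397]), [np.float64(0.0028387009751886156), np.float64(0.002838700975188584)])
barLeft (array([0.37545707, 0.20533713, 0.06669711]), [np.float64(0.002863034106140144), np.float64(0.002863034106140198)])
pad (array([0.55655536, 0.36312086, 0.17545613]), [np.float64(0.0024091733501593426), np.float64(0.0024091733501594124)])
[269 168  30  23 538] ((283.7735595703125, 178.95211791992188), (22.997623443603516, 29.965274810791016), 87.66560363769531)
0.028 [ 0.5874 -0.1528  0.028 ] 0.077
0.034 [ 0.5886 -0.1478  0.034 ] 0.0766
0.038 [ 0.5894 -0.1445  0.038 ] 0.0763
[233 188  31  25 581] ((248.4837188720703, 199.99179077148438), (24.2072811126709, 30.948274612426758), 81.35203552246094)
0.028 [ 0.6909 -0.1156  0.028 ] 0.0775
0.034 [ 0.6916 -0.1108  0.034 ] 0.0771
0.038 [ 0.692  -0.1076  0.038 ] 0.0768
[283 210  23  20 351] ((293.9491882324219, 219.225830078125), (19.437379837036133, 23.35862159729004), 86.89813232421875)
0.028 [ 0.6014 -0.0218  0.028 ] 0.0561
0.034 [ 0.6025 -0.0175  0.034 ] 0.0558
0.038 [ 0.6033 -0.0146  0.038 ] 0.0556
[200 212  25  28 233] ((212.2602081298828, 230.39088439941406), (12.108819961547852, 44.67515182495117), 145.19154357910156)
0.028 [ 0.7976 -0.0536  0.028 ] 0.0602
0.034 [ 0.7977 -0.0491  0.034 ] 0.0599
0.038 [ 0.7977 -0.0462  0.038 ] 0.0597
```

```bash
python3 - <<'E'
from h import *
S=load('side0');C=load('scene0')
P=[]
for s,nm in((S,'side'),(C,'scene')):
    hsv=cv2.cvtColor(s['frame'],cv2.COLOR_RGB2HSV)
    m=((hsv[...,0]<14)&(hsv[...,1]>200)&(hsv[...,2]>180)).astype(np.uint8)
    n,l,st,ce=cv2.connectedComponentsWithStats(m)
    for i in range(1,n):
        if st[i,4]>20: print(nm,st[i],ce[i].round(1), plane(s,*ce[i],.175).round(4))
def case(x,y,z,c=(.495,.256),th=np.radians(44.7)):
    return np.array([c[0]+x*np.cos(th)-y*np.sin(th),c[1]+x*np.sin(th)+y*np.cos(th),z])
for s,nm in((S,'side0'),(C,'scene0')):
    im=cv2.resize(cv2.cvtColor(s['frame'],cv2.COLOR_RGB2BGR),None,fx=4,fy=4,interpolation=cv2.INTER_CUBIC)
    def L(a,b,col=(0,0,255)):
        a=[int(4*v+2) for v in proj(s,case(*a))];b=[int(4*v+2) for v in proj(s,case(*b))]; cv2.line(im,a,b,col,1)
    for z in(.0,.055,.068):
        c4=[(-.075,-.14,z),(-.075,.14,z),(.075,.14,z),(.075,-.14,z)]
        for i in range(4): L(c4[i],c4[(i+1)%4])
    L((-.118,-.05,.062),(-.118,.05,.062),(0,180,0)); L((.075,.06,.175),(.12,.06,.175),(255,0,0)); L((.12,0.06,0),(.12,.06,.175),(255,0,0))
    u,v=[int(4*t) for t in proj(s,case(0,0,.06))]
    cv2.imwrite('pics/ov_'+nm+'.png',im[v-300:v+300,u-400:u+400])
E
```

```text
scene [310 198   6   6  21] [312.2 200.4] [0.7706 0.2566 0.175 ]
scene [216 213   9   8  48] [219.8 216.2] [0.5605 0.367  0.175 ]
```

View pics/ov_side0.png

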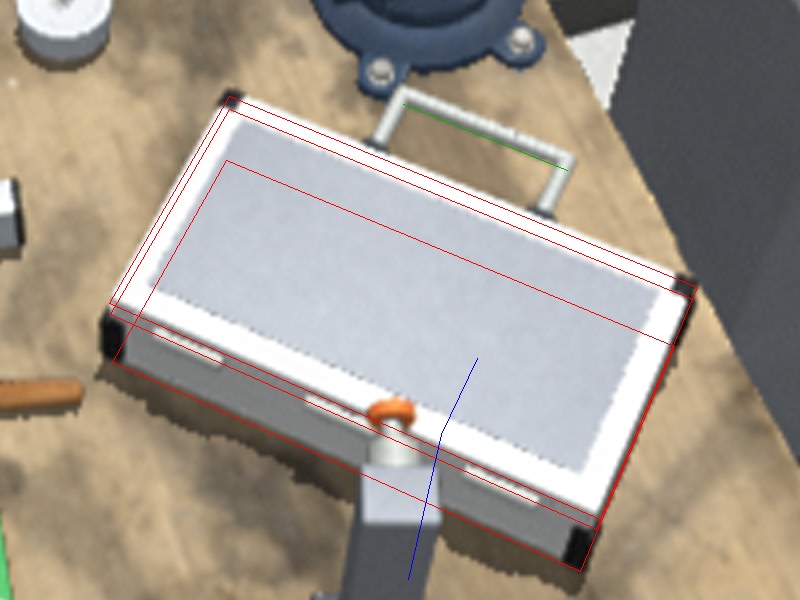

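View pics/ov_scene0.png

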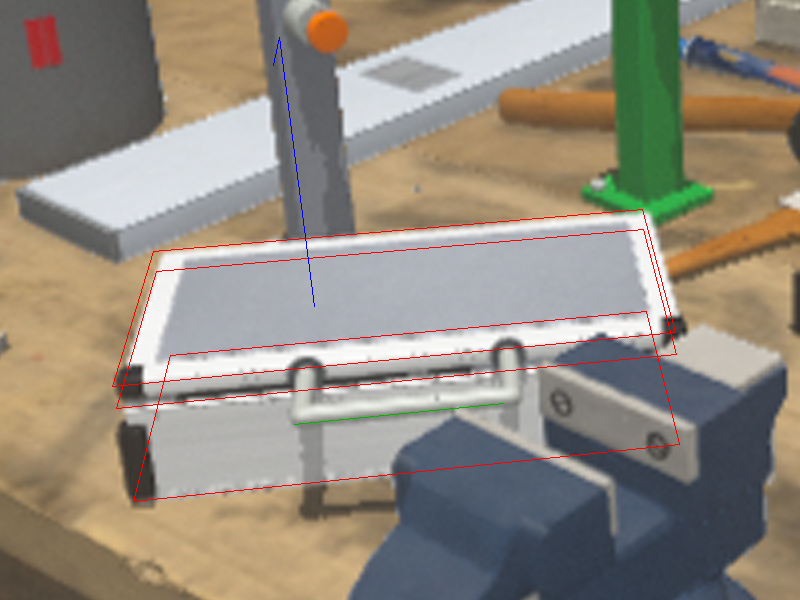

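```bash
python3 - <<'E'
from h import *
s=cv2.imread('pics/side0.png');c=cv2.imread('pics/scene0.png')
a=cv2.resize(s[145:265,340:460],None,fx=4,fy=4,interpolation=cv2.INTER_CUBIC)
b=cv2.resize(c[280:400,225:345],None,fx=4,fy=4,interpolation=cv2.INTER_CUBIC)
im=np.hstack([a,b]);im=cv2.resize(im,(800,400));cv2.imwrite('pics/vise.png',im)
a=s[360:480,0:140];b=s[140:260,200:340]
cv2.imwrite('pics/tins.png',cv2.resize(np.hstack([a,b]),(800,343)))
E
```

```text
(no output)
```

View pics/vise.png

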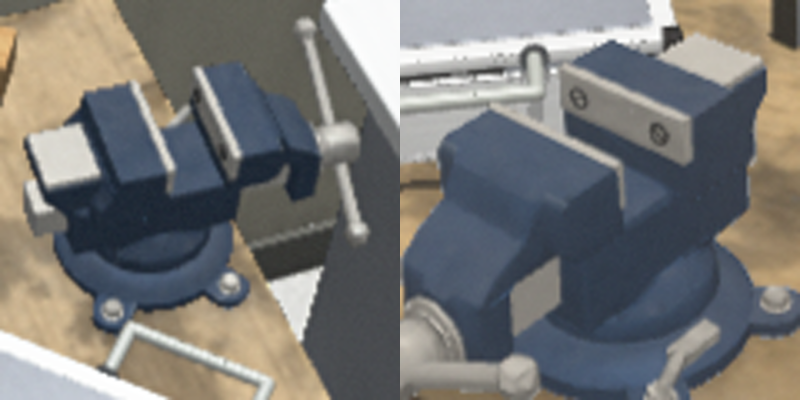

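View pics/tins.png

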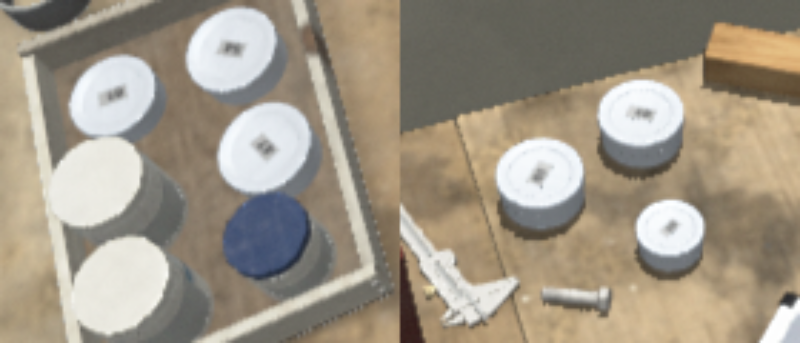

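```bash
python3 - <<'E'
from h import *
S=load('side0');C=load('scene0')
f=lambda p:ray(S,340+p[0]*.3,145+p[1]*.3); g=lambda p:ray(C,225+(p[0]-400)*.3,280+p[1]*.3)
for n,a,b in [('near+y',(233,182),(490,108)),('near-y',(197,70),(622,182)),('far+y',(172,190),(563,65)),('far-y',(133,85),(692,135)),('farback+y',(103,182),(655,55)),('farback-y',(78,125),(762,80))]:
    X,e=tri(f(a),g(b)); d=X[:2]-[.495,.256]; t=np.radians(44.7);print(n,X.round(3),e[0].round(4),'case',round(d@[np.cos(t),np.sin(t)],3),round(d@[-np.sin(t),np.cos(t)],3))
for p,o in (((.411,.173,.45),None),((.411,.173,.225),None),((.601,.361,.397),None),((.4,.33,.3),None)):
    q=r.inverse_kinematics(list(p),[180,0,134.7]); print(p,q)
E
```

```text
near+y [0.353 0.077 0.123] 0.0028 case -0.227 -0.028
near-y [ 0.337 -0.022  0.127] 0.0022 case -0.308 -0.086
far+y [0.399 0.071 0.127] 0.005 case -0.199 -0.064
far-y [ 0.386 -0.025  0.126] 0.0028 case -0.275 -0.123
farback+y [0.439 0.044 0.122] 0.0064 case -0.189 -0.112
farback-y [ 0.441 -0.016  0.122] 0.0135 case -0.23 -0.155
(0.411, 0.173, 0.45) [ 18.45461331 -17.56130961  87.0528887    0.         110.50842091
 -26.24538669]
(0.411, 0.173, 0.225) [ 18.45461331 -17.03012334 109.52480794   0.          87.5053154
 -26.24538669]
(0.601, 0.361, 0.397) [ 28.21207158  21.51621369  52.51307859   0.         105.97070772
 -16.48792842]
(0.4, 0.33, 0.3) [35.76323755 -7.13268603 93.32247688  0.         93.81020915 -8.93676245]
```

```bash
cat >> h.py <<'E'
TH=np.radians(44.7); CC=np.array([.495,.256])
def case(x,y,z,c=None,th=None):
    c=CC if c is None else c; th=TH if th is None else th
    return np.array([c[0]+x*np.cos(th)-y*np.sin(th),c[1]+x*np.sin(th)+y*np.cos(th),z])
E
python3 - <<'E'
from h import *
r.reach(list(case(-.09,-.06,.45)),[180,0,134.7])
s=snap('wrist','wrist1'); st=r.sense(); print(st['clock'],st['tcp_pos'],st['contact_force'])
E
```

```text
1.8917 [0.47311992 0.15090607 0.44978898] [ 0.57813445 -0.46554329  0.32052733]
```

View pics/wrist1.png

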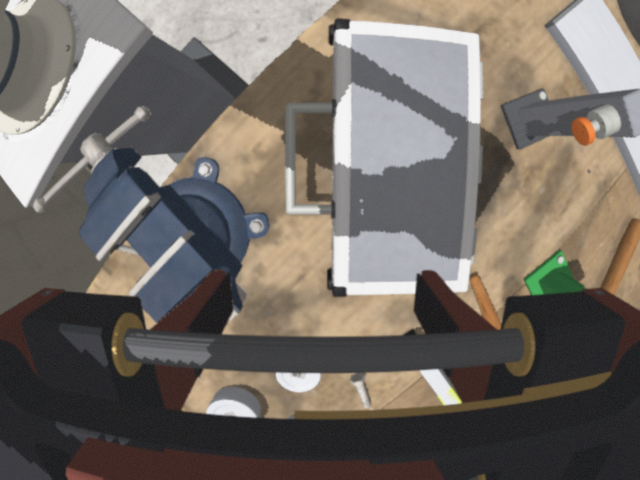

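```bash
python3 - <<'E'
from h import *
s=load('wrist1')
im=cv2.imread('pics/wrist1.png')
cv2.imwrite('pics/w1.png',cv2.resize(im[10:310,270:500],None,fx=3,fy=2,interpolation=cv2.INTER_CUBIC))
cv2.imwrite('pics/w1b.png',cv2.resize(im[70:170,490:640],None,fx=5,fy=5,interpolation=cv2.INTER_CUBIC))
E
```

```text
(no output)
```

View pics/w1.png

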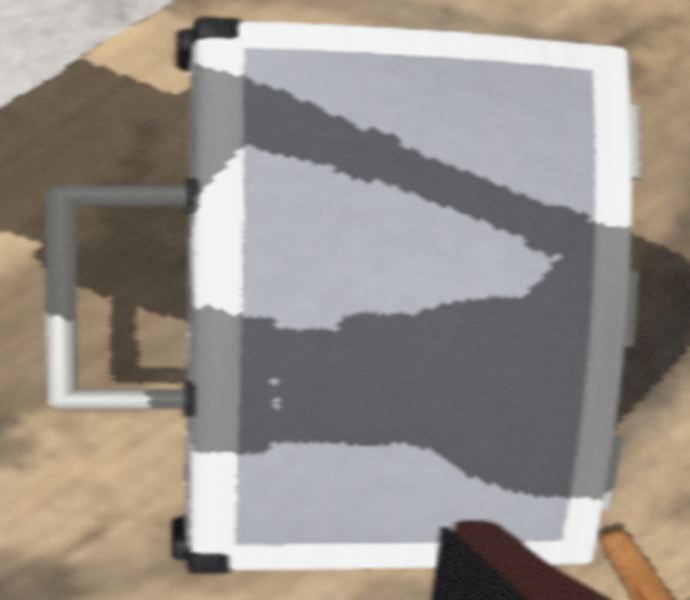

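View pics/w1b.png

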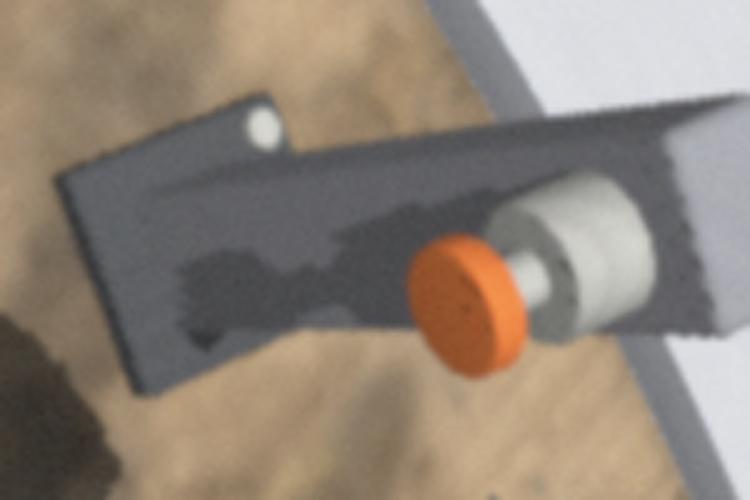

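```bash
python3 - <<'E'
from h import *
s=load('wrist1');S=load('side0');C=load('scene0')
W=lambda u,v,z:plane(s,u,v,z,True)
q=np.array([W(270+u/3,10+v/2,.068) for u,v in [(193,22),(628,47),(592,567),(190,568)]])
print(q.round(4),[np.linalg.norm(q[i]-q[(i+1)%4]).round(4) for i in range(4)],q.mean(0).round(4))
for i in range(4):
    d=q[(i+1)%4]-q[i]; print(np.degrees(np.arctan2(d[1],d[0])).round(2)%90)
bl=[ray(s,270+61/3,10+198/2,True),ray(S,290+524/4,225+130/3.7),ray(C,150+254/4,185+472/3.7)]
br=[ray(s,270+61/3,10+398/2,True),ray(S,290+358/4,225+68/3.7),ray(C,150+468/4,185+458/3.7)]
for b in(bl,br): print(tri(*b))
print('bar on .062',W(270+61/3,10+198/2,.062),W(270+61/3,10+398/2,.062))
print('base',W(502.4,106,.008),W(518,149,.008))
p=[ray(s,490+467/5,70+307/5,True),ray(S,290+346/4,225+360/3.7),ray(C,219.8,216.2)]
print(tri(*p),tri(p[0],p[2]))
u=490+467/5;v=70+307/5;print(W(u,v,.175))
E
```

```text
[[0.342  0.2974 0.068 ]
 [0.4489 0.4031 0.068 ]
 [0.6459 0.2028 0.068 ]
 [0.5383 0.0996 0.068 ]] [np.float64(0.1503), np.float64(0.2809), np.float64(0.1491), np.float64(0.2787)] [0.4937 0.2508 0.068 ]
44.67
44.54
43.81
44.78
(array([0.37525617, 0.2044929 , 0.06664963]), [np.float64(0.0010395760565036186), np.float64(0.003282347823542869), np.float64(0.002544217633654997)])
(array([0.44501102, 0.13181443, 0.06440159]), [np.float64(0.0008878939636625321), np.float64(0.0023970171185252157), np.float64(0.003281364273838914)])
bar on .062 [0.3747278  0.20352602 0.062     ] [0.44451236 0.13203012 0.062     ]
base [0.53607949 0.39443415 0.008     ] [0.58909222 0.37474203 0.008     ]
(array([0.5557776 , 0.36427323, 0.17645245]), [np.float64(0.0006257657052297567), np.float64(0.0011561762425091934), np.float64(0.0017514037121327355)]) (array([0.55562086, 0.36318501, 0.1771356 ]), [np.float64(0.0011418770607839188), np.float64(0.0011418770607839067)])
[0.55589283 0.36538098 0.175     ]
```

```bash
sed -i 's/^TH=.*/TH=np.radians(44.5); CC=np.array([.4937,.2508])/' h.py; cat >> h.py <<'E'
YG=.025; EX=np.array([np.cos(TH),np.sin(TH),0]); ORI=[180,0,134.5]
E
python3 - <<'E'
from h import *
r.reach(list(case(-.139,YG,.40)),ORI)
r.servo_line(list(case(-.139,YG,.27)))
s=snap('wrist','wrist2')
r.servo_line(list(case(-.139,YG,.230)),speed=.06)
st=r.sense(); print(st['clock'],st['tcp_pos'],st['contact_force'],st['opening'])
s=snap('wrist','wrist3'); snap('scene','scene3')
E
```

```text
4.2917 [0.37711891 0.17123006 0.23022352] [-0.01442002  0.33910499  0.51114642] 0.08778012500699194
```

View pics/wrist3.png

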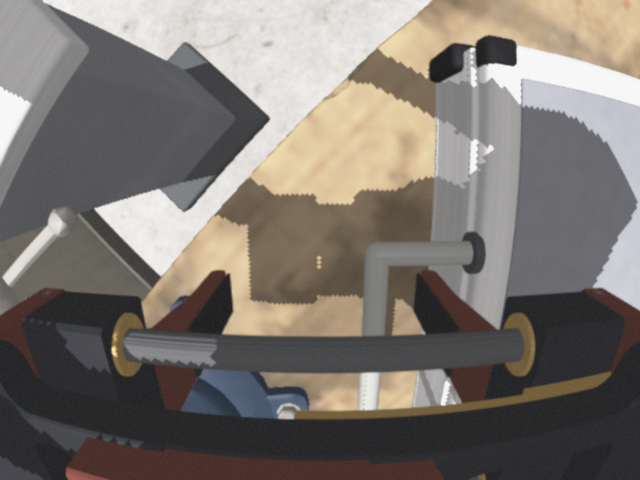

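View pics/scene3.png

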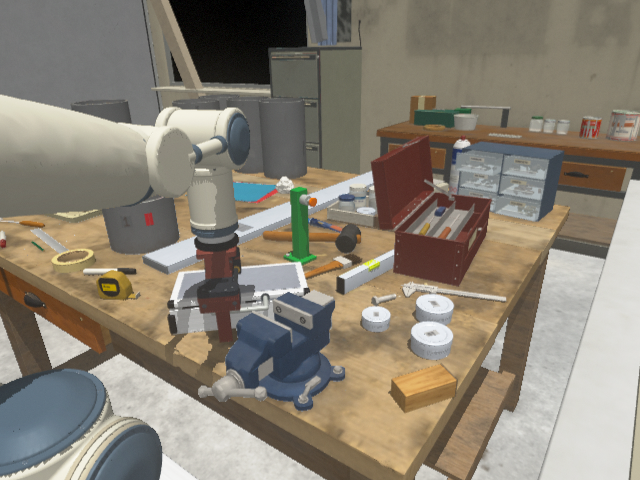

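The bar (column ~375) lies between the fingers, and the rear finger is in the gap between bar and lid. No contact so far, so I close gently.

```bash
python3 - <<'E'
from h import *
r.grab(3)
st=r.sense(); print(st['clock'],st['tcp_pos'],st['contact_force']@EX,st['contact_force'],st['opening'])
snap('wrist','wrist4')
E
```

```text
5.125 [0.37743684 0.17164554 0.23000912] 5.47811212439224 [ 4.48333207  3.25345038 -3.3147683 ] 0.05081812948862786
```

View pics/wrist4.png

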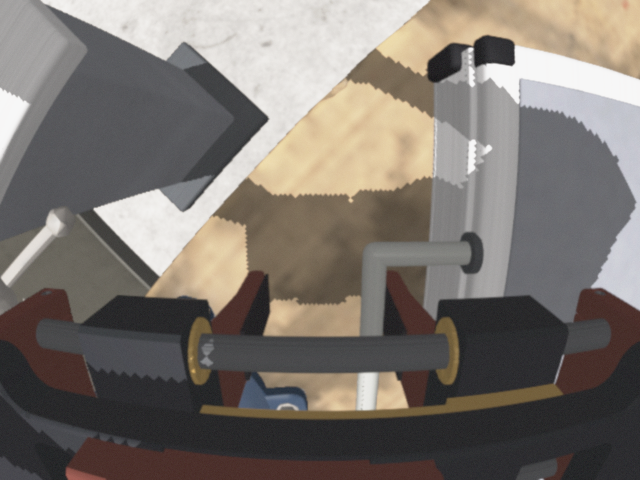

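```bash
python3 - <<'E'
from h import *
p=np.array(r.sense()['tcp_pos']); p[2]=.230
r.servo_line(list(case(-.1185,YG,.230)),speed=.05)
st=r.sense(); print(st['clock'],st['contact_force'],st['opening'])
r.grab(8)
st=r.sense(); print(st['clock'],st['contact_force'],st['contact_force']@EX,st['opening'],st['tcp_pos'])
E
```

```text
5.7333 [ 4.50898806  2.91759707 -2.12362769] 0.010422895332179861
5.95 [ 4.30060993  4.48416676 -3.69510905] 6.210405989426072 0.009702187312922632 [0.39215234 0.18610569 0.2300835 ]
```

```bash
python3 - <<'E'
from h import *
for x in(-.1180,-.1175,-.117):
    r.servo_line(list(case(x,YG,.230)),speed=.02)
    st=r.sense(); print(st['clock'],x,st['contact_force'].round(2),(st['contact_force']@EX).round(2))
    if abs(st['contact_force']@EX)<1: break
r.grab(25)
st=r.sense(); print(st['clock'],x,st['contact_force'].round(2),(st['contact_force']@EX).round(2),st['opening'],((np.array(st['tcp_pos'])-case(0,0,0))@EX))
E
```

```text
6.2 -0.118 [ 4.21  3.14 -2.87] 5.2
6.45 -0.1175 [ 2.95  3.15 -1.32] 4.32
6.7 -0.117 [0.33 0.67 0.21] 0.71
6.9167 -0.117 [ 0.25  1.84 -0.16] 1.47 0.009291035810580519 -0.11711648055840629
```

```bash
cat > sw.py <<'E'
from h import *
import json,os,sys
H0=np.array([.076,.055])
def pose(a,corr): 
    u=np.array([-np.cos(a),np.sin(a)]);n=np.array([np.sin(a),np.cos(a)])
    return H0+.193*u+.007*n+corr
def swing(a0,a1,step,speed,k=1.2e-4,flim=30,tlim=None):
    corr=np.array(json.load(open('corr.json'))) if os.path.exists('corr.json') else np.zeros(2)
    a=a0; out=[]
    while a<a1-1e-6:
        a=min(a+step,a1); b=pose(a,corr)
        r.servo_line(list(case(b[0],YG,b[1]+.168)),speed=speed)
        st=r.sense();f=np.array(st['contact_force']);F=np.array([f@EX,f[2]])
        rad=pose(a,0)-H0; rad/=np.linalg.norm(rad); tan=np.array([rad[1],-rad[0]])
        Fr=F@rad;Ft=F@tan   # tan = opening direction
        g=np.array([(np.array(st['tcp_pos'])-case(0,0,0))@EX, st['tcp_pos'][2]-.168])-H0
        am=np.arctan2(g[1],-g[0])-np.arctan2(.007,.193)
        print(f"t{st['clock']:.2f} a{a:.3f} act{am:.3f} Fr{Fr:.1f} Ft{Ft:.1f} |F|{np.linalg.norm(f):.1f} lat{f@[-np.sin(TH),np.cos(TH),0]:.1f} corr{(corr*1000).round(2)} op{st['opening']*1000:.1f}")
        corr=corr+rad*np.clip(k*Fr,-.0015,.0015)
        json.dump(list(corr),open('corr.json','w'))
        if np.linalg.norm(f)>flim or (tlim and Ft<-tlim): print('STOP');break
    return a
if __name__=='__main__': swing(*[float(x) for x in sys.argv[1:5]])
E
python3 sw.py 0 0.5 0.07 0.08
```

```text
t7.23 a0.070 act0.073 Fr-2.0 Ft2.8 |F|3.4 lat-0.3 corr[0. 0.] op9.4
t7.55 a0.140 act0.142 Fr-2.8 Ft2.5 |F|3.8 lat0.8 corr[ 0.24 -0.03] op9.4
t7.87 a0.210 act0.210 Fr-3.0 Ft0.5 |F|3.1 lat0.3 corr[ 0.56 -0.08] op9.1
t8.18 a0.280 act0.280 Fr-3.2 Ft0.1 |F|3.3 lat0.9 corr[ 0.91 -0.17] op9.7
t8.50 a0.350 act0.352 Fr0.5 Ft-0.9 |F|1.3 lat-0.8 corr[ 1.27 -0.29] op9.6
t8.82 a0.420 act0.425 Fr0.4 Ft-0.4 |F|0.7 lat-0.3 corr[ 1.22 -0.27] op9.3
t9.13 a0.490 act0.495 Fr-1.2 Ft-0.5 |F|1.4 lat0.3 corr[ 1.17 -0.24] op9.3
t9.38 a0.500 act0.500 Fr-0.4 Ft-4.2 |F|4.2 lat-0.5 corr[ 1.3  -0.32] op9.2
```

```bash
python3 -c "
from h import *
snap('side','side5')"
```

```text
(no output)
```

View pics/side5.png

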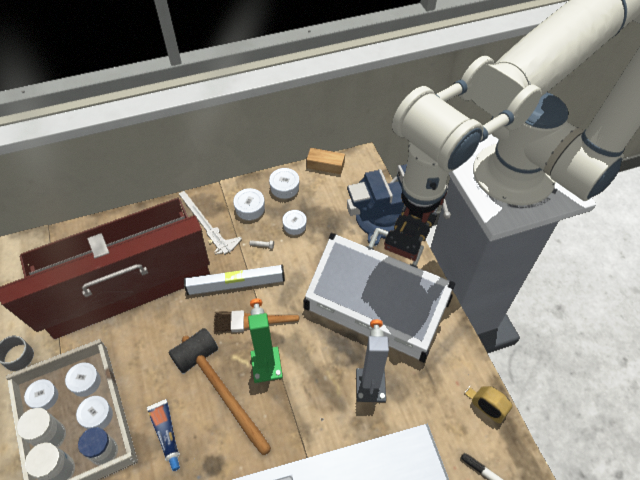

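```bash
python3 -c "
from h import *
S=load('side5')
for a in (0,.1,.2,.3,.4,.5):
    x=.075-.15*np.cos(a)+.013*np.sin(a); z=.055+.15*np.sin(a)+.013*np.cos(a)
    print(a,proj(S,case(x,-.14,z)),proj(S,case(x,.14,z)))
im=cv2.imread('pics/side5.png');cv2.imwrite('pics/s5.png',cv2.resize(im[215:365,290:470],None,fx=4.4,fy=4,interpolation=cv2.INTER_CUBIC))
"
```

```text
0 (335.36257248942934, 241.60442349115414) (451.7964802236624, 289.434357229093)
0.1 (335.1313792203707, 238.57359912705832) (452.7961379748547, 286.739776487098)
0.2 (334.60717739456123, 236.03498005654237) (453.56280200895014, 284.5939880523807)
0.3 (333.7853373448453, 234.02745378255474) (454.08162181296035, 283.0350463419012)
0.4 (332.6636774543327, 232.58764432592716) (454.3389687202662, 282.09832382949196)
0.5 (331.24285699350963, 231.7490780246991) (454.3228224478827, 281.8155849790726)
```

View pics/s5.png

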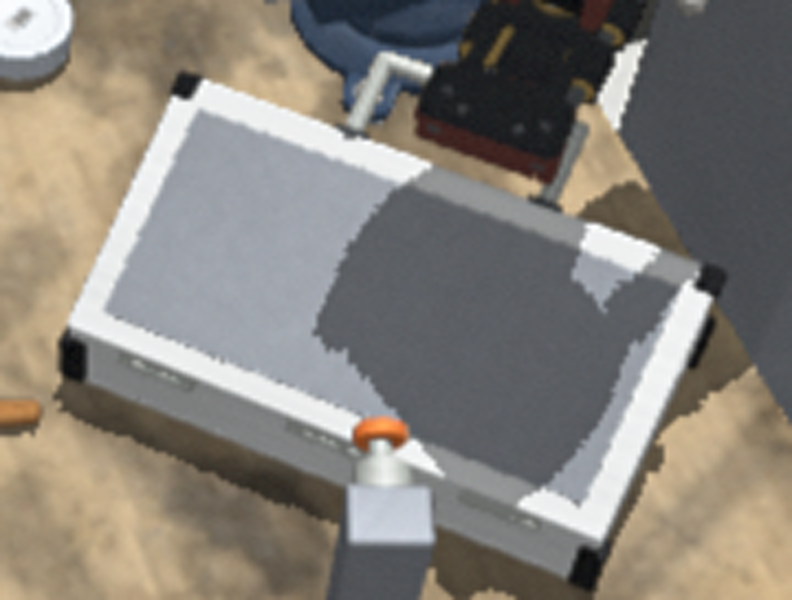

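```bash
python3 sw.py 0.5 1.62 0.08 0.09
```

```text
t9.76 a0.580 act0.587 Fr-0.2 Ft-1.5 |F|1.5 lat0.2 corr[ 1.34 -0.34] op8.8
t10.08 a0.660 act0.667 Fr1.8 Ft-1.0 |F|2.1 lat0.1 corr[ 1.36 -0.36] op9.1
t10.41 a0.740 act0.746 Fr1.3 Ft-1.0 |F|1.6 lat0.3 corr[ 1.19 -0.22] op9.2
t10.73 a0.820 act0.825 Fr0.2 Ft-1.5 |F|1.5 lat-0.1 corr[ 1.08 -0.11] op9.6
t11.06 a0.900 act0.905 Fr0.8 Ft-1.4 |F|1.6 lat-0.2 corr[ 1.07 -0.09] op9.1
t11.38 a0.980 act0.985 Fr1.9 Ft-1.1 |F|2.2 lat-0.0 corr[ 1.01 -0.01] op9.5
t11.71 a1.060 act1.065 Fr2.4 Ft-0.9 |F|2.6 lat-0.4 corr[0.88 0.19] op9.2
t12.03 a1.140 act1.145 Fr2.2 Ft-0.7 |F|2.3 lat-0.1 corr[0.75 0.44] op8.8
t12.36 a1.220 act1.225 Fr2.0 Ft-1.2 |F|2.5 lat-0.7 corr[0.65 0.69] op9.3
t12.68 a1.300 act1.304 Fr2.7 Ft-0.9 |F|3.0 lat-1.1 corr[0.58 0.92] op9.1
t13.01 a1.380 act1.384 Fr0.9 Ft0.2 |F|1.5 lat-1.2 corr[0.5  1.23] op9.0
t13.33 a1.460 act1.464 Fr2.7 Ft0.1 |F|2.8 lat-0.3 corr[0.49 1.34] op8.9
t13.66 a1.540 act1.544 Fr3.0 Ft0.5 |F|3.3 lat-1.3 corr[0.46 1.67] op9.0
t13.98 a1.620 act1.623 Fr1.1 Ft0.7 |F|2.0 lat-1.5 corr[0.46 2.03] op9.4
```

```bash
python3 - <<'E'
from sw import *
print(swing(1.62,1.80,.03,.05,tlim=4))
snap('side','side6');snap('scene','scene6');snap('wrist','wrist6')
ims=[cv2.resize(cv2.imread(f'pics/{n}.png')[b:b+120,a:a+130],(400,369)) for n,a,b in(('side6',320,260),('scene6',160,170))]
cv2.imwrite('pics/c6.png',np.hstack(ims))
E
```

```text
t14.25 a1.650 act1.651 Fr0.8 Ft-1.9 |F|2.9 lat-2.0 corr[0.47 2.16] op9.3
t14.52 a1.680 act1.681 Fr-0.5 Ft-3.1 |F|3.9 lat-2.2 corr[0.49 2.26] op9.2
t14.78 a1.710 act1.711 Fr-1.9 Ft-1.4 |F|3.1 lat-1.9 corr[0.48 2.2 ] op8.9
t15.05 a1.740 act1.741 Fr-1.4 Ft-1.1 |F|4.3 lat-3.8 corr[0.44 1.97] op9.2
t15.32 a1.770 act1.770 Fr-0.9 Ft-1.4 |F|2.7 lat-2.1 corr[0.4  1.81] op9.4
t15.58 a1.800 act1.798 Fr-0.2 Ft-4.1 |F|5.3 lat-3.4 corr[0.38 1.71] op9.3
STOP
1.8
```

View pics/c6.png

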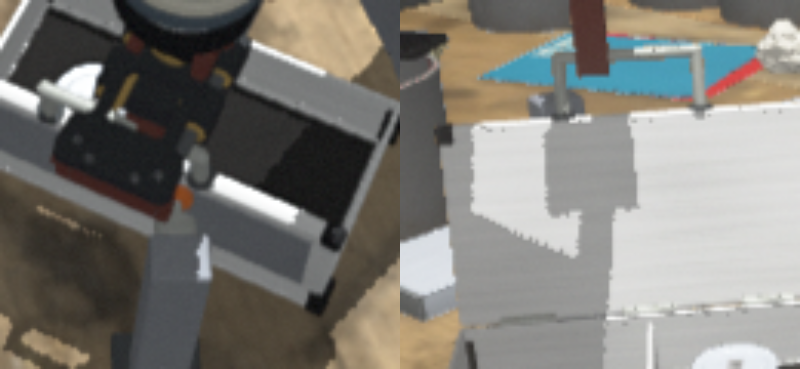

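View pics/wrist6.png

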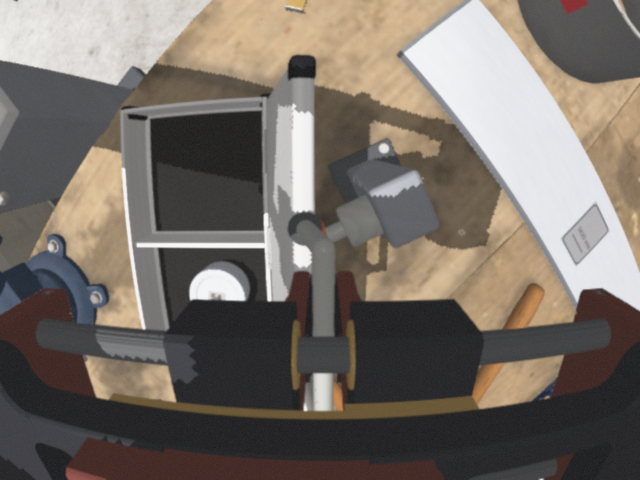

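View pics/side6.png

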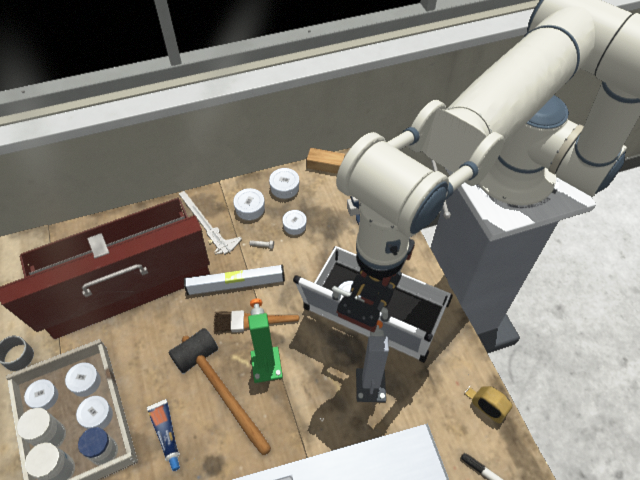

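```bash
python3 - <<'E'
import cv2,numpy as np
a=cv2.resize(cv2.imread('pics/wrist6.png')[180:290,260:400],(560,440),interpolation=cv2.INTER_CUBIC)
b=cv2.resize(cv2.imread('pics/side6.png')[305:355,360:390],(240,400),interpolation=cv2.INTER_CUBIC)
im=np.zeros((440,800,3),np.uint8);im[:,:560]=a;im[:400,560:]=b;cv2.imwrite('pics/d6.png',im)
E
```

```text
(no output)
```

View pics/d6.png

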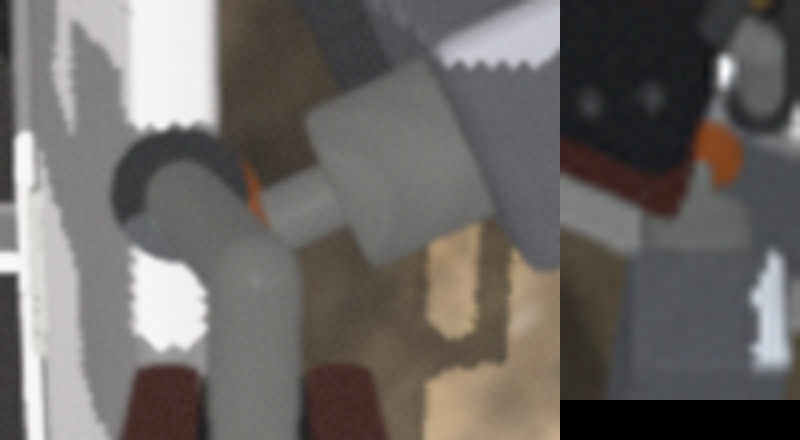

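```bash
python3 - <<'E'
from sw import *
a=1.80
for _ in range(2):
    a=swing(a,a+.01,.01,.03,k=5e-5,tlim=16)
snap('side','side7');snap('wrist','wrist7')
a=cv2.resize(cv2.imread('pics/wrist7.png')[180:290,260:400],(560,440),interpolation=cv2.INTER_CUBIC)
b=cv2.resize(cv2.imread('pics/side7.png')[305:355,360:390],(240,400),interpolation=cv2.INTER_CUBIC)
im=np.zeros((440,800,3),np.uint8);im[:,:560]=a;im[:400,560:]=b;cv2.imwrite('pics/d7.png',im)
E
```

```text
t15.98 a1.810 act1.805 Fr0.6 Ft-8.5 |F|8.7 lat-2.1 corr[0.37 1.68] op9.1
t16.23 a1.820 act1.813 Fr1.5 Ft-12.2 |F|12.6 lat-2.6 corr[0.38 1.71] op9.4
```

View pics/d7.png

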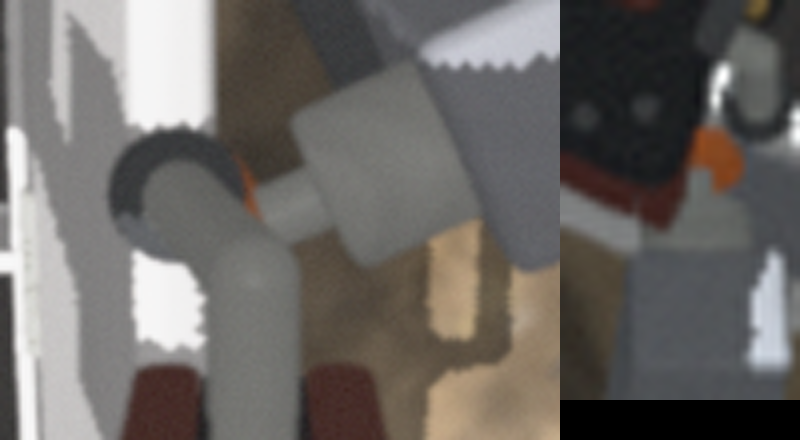

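```bash
python3 - <<'E'
from sw import *
a=swing(1.82,1.832,.012,.03,k=5e-5,tlim=20)
snap('wrist','wrist8')
cv2.imwrite('pics/d8.png',cv2.resize(cv2.imread('pics/wrist8.png')[180:290,260:400],(560,440),interpolation=cv2.INTER_CUBIC))
E
```

```text
t16.58 a1.832 act1.822 Fr0.5 Ft-14.5 |F|14.7 lat-2.3 corr[0.4  1.78] op9.4
```

View pics/d8.png

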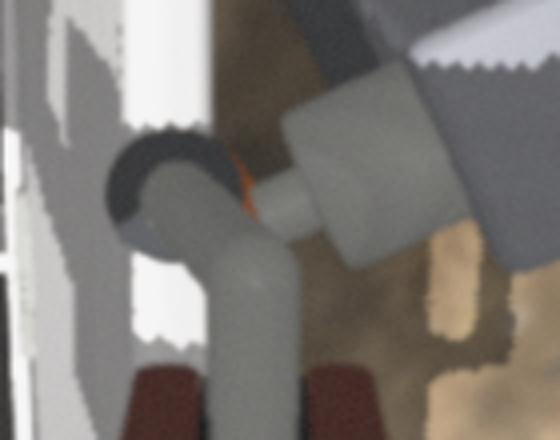

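```bash
python3 - <<'E'
from sw import *
corr=np.array(json.load(open('corr.json')));a=1.832
for i in range(6):
    a-=.004;b=pose(a,corr); r.servo_line(list(case(b[0],YG,b[1]+.168)),speed=.02)
    st=r.sense();f=np.array(st['contact_force']);F=np.array([f@EX,f[2]]);rad=pose(a,0)-H0;rad/=np.linalg.norm(rad)
    Ft=F@[rad[1],-rad[0]]; print(st['clock'],round(a,3),'Fr',(F@rad).round(1),'Ft',Ft.round(1))
    if Ft>-1.5: break
E
```

```text
16.8833 1.828 Fr 0.1 Ft -11.3
17.1333 1.824 Fr 0.6 Ft -8.9
17.3833 1.82 Fr 0.1 Ft -6.6
17.6333 1.816 Fr -0.1 Ft -5.2
17.8833 1.812 Fr -0.4 Ft -3.8
18.1333 1.808 Fr -0.0 Ft -1.5
```

```bash
python3 - <<'E'
from h import *
r.let_go(); st=r.sense(); print(st['clock'],st['contact_force'].round(2),st['opening'])
snap('wrist','wrist9')
p=np.array(st['tcp_pos']); 
q=p.copy();q[2]+=.06
r.servo_line(list(q),speed=.15)
snap('wrist','wrist10'); snap('side','side10'); print(r.sense()['clock'],r.sense()['tcp_pos'])
a=cv2.resize(cv2.imread('pics/wrist9.png')[180:290,260:400],(400,314),interpolation=cv2.INTER_CUBIC)
b=cv2.resize(cv2.imread('pics/wrist10.png')[180:290,260:400],(400,314),interpolation=cv2.INTER_CUBIC)
cv2.imwrite('pics/d10.png',np.hstack([a,b]))
E
```

```text
19.3917 [-0.98 -0.41 -0.44] 0.0874917294781199
20.0917 [0.5681039  0.35885347 0.46874456]
```

View pics/d10.png

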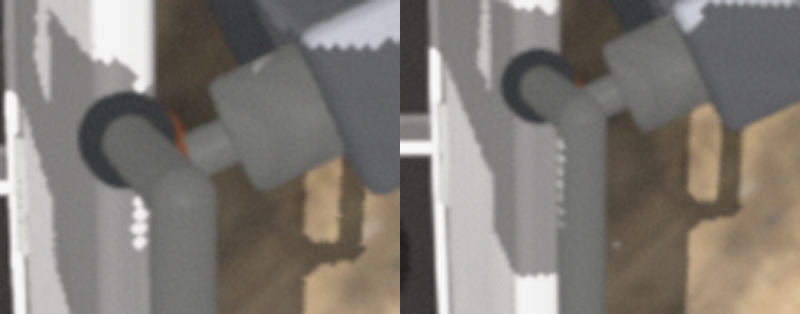

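View pics/side10.png

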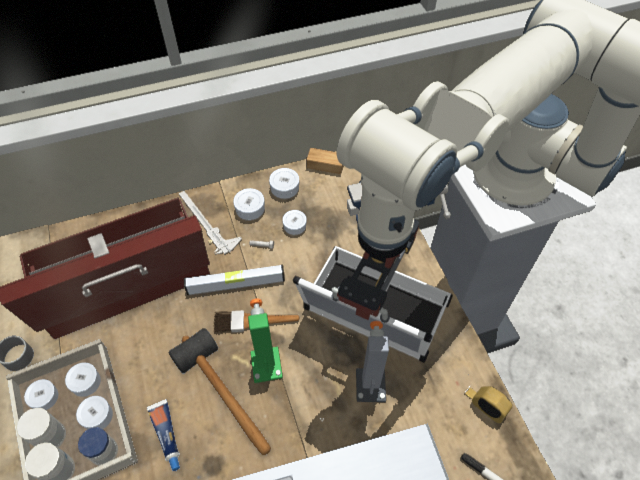

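```bash
python3 - <<'E'
from h import *
for yaw in(44.5,-135.5):
    for p in((.60,-.025,.19),(.60,-.025,.4),tuple(case(-.012,.069,.19)),tuple(case(-.012,.069,.4))):
        q=r.inverse_kinematics(list(p),[180,0,yaw]);print(yaw,np.round(p,3),None if q is None else np.round(q,1))
E
```

```text
44.5 [ 0.6   -0.025  0.19 ] [-5.6  9.  88.4 -0.  82.6 39.9]
44.5 [ 0.6   -0.025  0.4  ] [ -5.6   5.2  71.   -0.  103.8  39.9]
44.5 [0.437 0.292 0.19 ] [ 30.   -2.5 100.3  -0.   82.2  75.5]
44.5 [0.437 0.292 0.4  ] [ 30.   -6.4  82.5  -0.  103.9  75.5]
-135.5 [ 0.6   -0.025  0.19 ] [  -5.6    9.    88.4    0.    82.6 -140.1]
-135.5 [ 0.6   -0.025  0.4  ] [  -5.6    5.2   71.     0.   103.8 -140.1]
-135.5 [0.437 0.292 0.19 ] [  30.    -2.5  100.3    0.    82.2 -104.5]
-135.5 [0.437 0.292 0.4  ] [  30.    -6.4   82.5    0.   103.9 -104.5]
```

```bash
python3 - <<'E'
from h import *
p=np.array(r.sense()['tcp_pos']);p[2]=.52
r.servo_line(list(p),speed=.25)
r.reach([.645,.02,.43],[180,0,-135.5])
snap('wrist','wrist11');snap('side','side11'); print(r.sense()['clock'],r.sense()['tcp_pos'],r.sense()['contact_force'])
E
```

```text
22.3667 [0.64499186 0.02058446 0.43004892] [-0.42377558 -0.36886406  0.55324445]
```

View pics/wrist11.png

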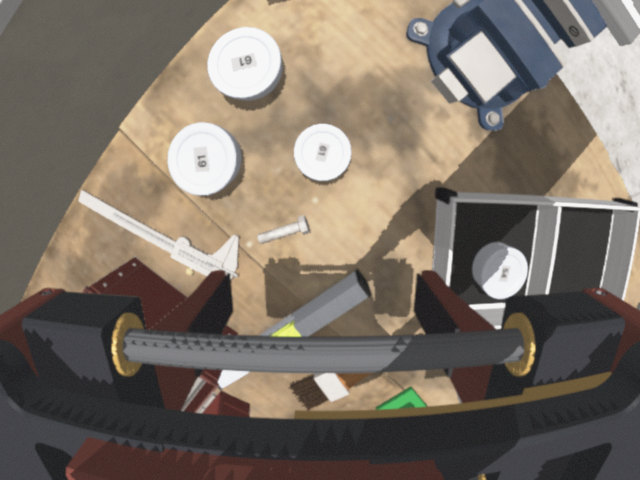

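View pics/side11.png

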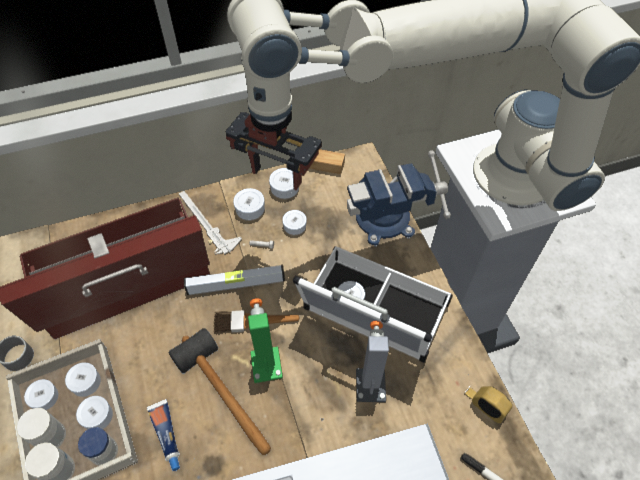

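```bash
python3 - <<'E'
from h import *
s=load('wrist11'); hsv=cv2.cvtColor(s['frame'],cv2.COLOR_RGB2HSV)
m=((hsv[...,2]>170)&(hsv[...,1]<40)).astype(np.uint8); m[260:]=0;m[:,400:]=0;m[:20]=0
m=cv2.morphologyEx(m,cv2.MORPH_OPEN,np.ones((7,7)))
n,l,st,ce=cv2.connectedComponentsWithStats(m)
for i in range(1,n):
    if st[i,4]<300: continue
    cnt=cv2.convexHull(max(cv2.findContours((l==i).astype(np.uint8),0,1)[0],key=len))[:,0]
    for h in(.028,.038):
        P=np.array([plane(s,u,v,h,True)[:2] for u,v in cnt]).astype(np.float32)
        (c,rad)=cv2.minEnclosingCircle(P); e=cv2.fitEllipse(P); print(st[i],h,np.round(c,4),round(2*rad,4),np.round(e[0],4),np.round(e[1],4))
print('bolt',plane(s,284,230,.005,True))
im=cv2.imread('pics/wrist11.png');cv2.imwrite('pics/w11.png',cv2.resize(im[20:260,150:390],None,fx=2.4,fy=2.4))
E
```

```text
[ 207   27   74   71 4050] 0.028 [ 0.5873 -0.1509] 0.0792 [ 0.5872 -0.151 ] [0.0781 0.0788]
[ 207   27   74   71 4050] 0.038 [ 0.5875 -0.1476] 0.0771 [ 0.5874 -0.1477] [0.0761 0.0767]
[ 167  122   69   73 3917] 0.028 [ 0.6923 -0.1133] 0.0794 [ 0.6923 -0.1133] [0.0779 0.079 ]
[ 167  122   69   73 3917] 0.038 [ 0.6898 -0.1112] 0.0772 [ 0.6898 -0.111 ] [0.0759 0.0769]
[ 294  124   57   57 2574] 0.028 [ 0.5993 -0.0242] 0.0599 [ 0.5993 -0.0245] [0.0588 0.0593]
[ 294  124   57   57 2574] 0.038 [ 0.5992 -0.0242] 0.0583 [ 0.5992 -0.0245] [0.0572 0.0577]
[  80  193  124   67 1816] 0.028 [ 0.8011 -0.1233] 0.1781 [ 0.8018 -0.1202] [0.0369 0.1804]
[  80  193  124   67 1816] 0.038 [ 0.7957 -0.1207] 0.1735 [ 0.7964 -0.1177] [0.0359 0.1757]
[259 220  47  21 453] 0.028 [0.688  0.0023] 0.0533 [0.6868 0.0036] [0.0159 0.0585]
[259 220  47  21 453] 0.038 [0.6856 0.0015] 0.0519 [0.6844 0.0029] [0.0155 0.057 ]
[214 237  24  23 396] 0.028 [ 0.746  -0.0282] 0.0377 [ 0.748  -0.0241] [0.0243 0.0405]
[214 237  24  23 396] 0.038 [ 0.7421 -0.0281] 0.0367 [ 0.744  -0.0242] [0.0237 0.0394]
bolt [0.6912419  0.00620616 0.005     ]
```

View pics/w11.png

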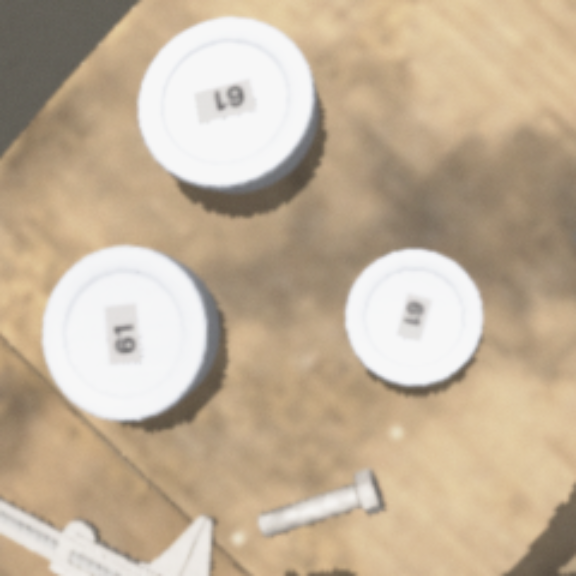

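```bash
python3 - <<'E'
from h import *
O=[180,0,-135.5]
r.reach([.5993,-.0243,.27],O)
r.servo_line([.5993,-.0243,.185],speed=.07)
st=r.sense();print(st['clock'],st['contact_force'])
r.grab(15)
st=r.sense();print(st['clock'],st['contact_force'],st['opening'],st['tcp_pos'])
r.servo_line([.5993,-.0243,.40],speed=.2)
snap('wrist','wrist12');st=r.sense();print(st['clock'],st['contact_force'],st['opening'])
E
```

```text
24.4583 [ 0.69786053 -1.19971662  1.05800395]
25.025 [0.28854769 0.41784787 0.41049789] 0.05827411993142948 [ 0.59932644 -0.02432116  0.18510923]
26.3 [-0.23486459 -0.03584509 -0.41599507] 0.057956908218532936
```

View pics/wrist12.png

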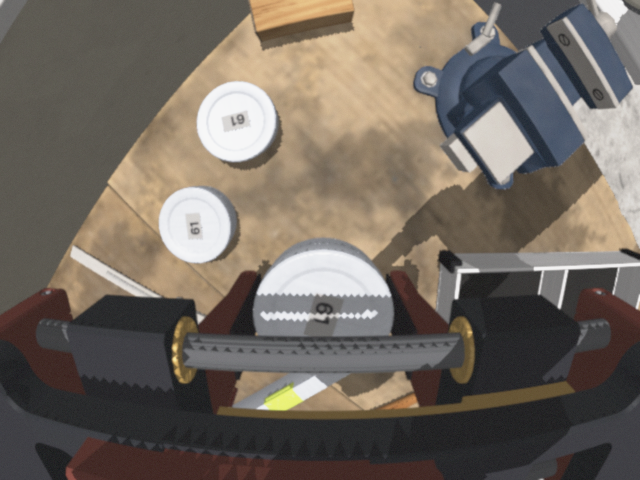

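```bash
python3 - <<'E'
from h import *
O=[180,0,-135.5]
r.servo_line([.5993,-.0243,.45],speed=.2)
t=case(-.012,.069,.45); r.reach(list(t),O)
r.servo_line(list(case(-.012,.069,.29)),speed=.2)
snap('wrist','wrist13');snap('side','side13');st=r.sense();print(st['clock'],st['contact_force'],st['opening'])
E
```

```text
29.0833 [ 0.24373214 -0.56815258 -1.41491535] 0.05822386265233217
```

View pics/wrist13.png

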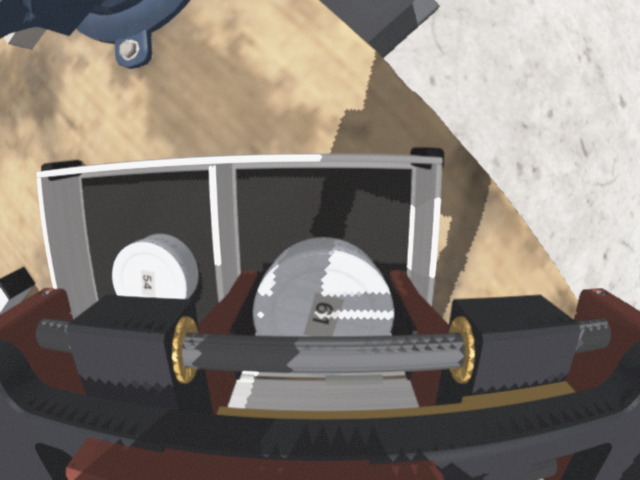

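View pics/side13.png

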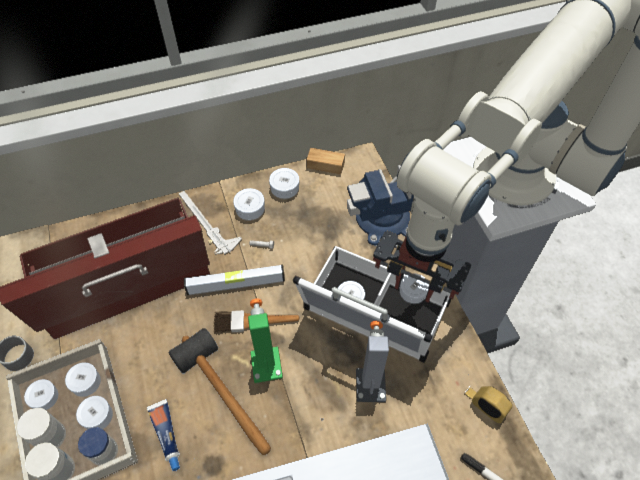

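```bash
python3 - <<'E'
from h import *
r.servo_line(list(case(-.012,.069,.20)),speed=.12)
st=r.sense();print(st['clock'],st['contact_force'])
for z in np.arange(.194,.1865,-.001):
    r.servo_line(list(case(-.012,.069,z)),speed=.02)
    st=r.sense();print(st['clock'],round(z,4),st['contact_force'].round(1))
    if st['contact_force'][2]>3.5: break
snap('wrist','wrist14'); snap('side','side14')
r.let_go(); st=r.sense();print(st['clock'],st['contact_force'].round(1),st['opening'])
p=np.array(st['tcp_pos']);p[2]=.42; r.servo_line(list(p),speed=.15)
r.reach([.38,.12,.47],[180,0,-135.5])
snap('wrist','wrist15'); snap('side','side15'); snap('scene','scene15');print(r.sense()['clock'])
E
```

```text
29.9833 [ 0.09932472 -0.02727299 -0.96309141]
30.4333 0.194 [ 0.   0.1 -0.8]
30.6833 0.193 [-1.   0.3 -0.6]
30.9333 0.192 [ 0.4  0.4 -0.9]
31.1833 0.191 [ 0.2  0.1 -1.2]
31.4333 0.19 [-0.  -0.7 -0.9]
31.6833 0.189 [ 1.1 -0.4  0.1]
31.9333 0.188 [-2.1 -2.5  4.9]
32.6833 [0.3 0.2 0.1] 0.0873532942233831
35.3083
```

View pics/side15.png

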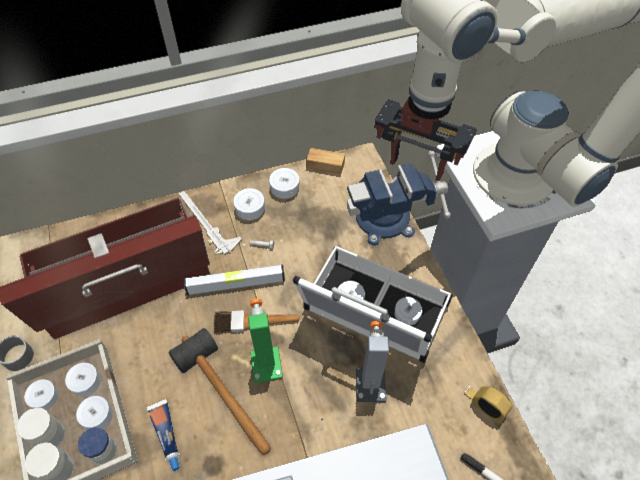

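View pics/scene15.png

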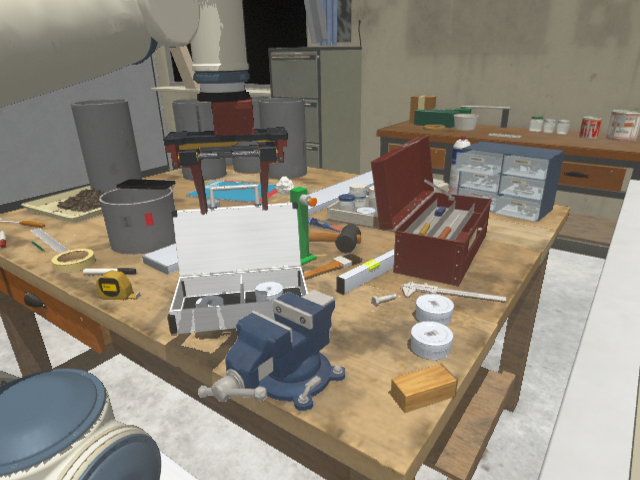

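```bash
python3 - <<'E'
from h import *
r.reach(list(case(.05,.03,.47)),[180,0,-45.5+180])
snap('wrist','wrist16');snap('side','side16');print(r.sense()['clock'],r.sense()['contact_force'])
a=cv2.resize(cv2.imread('pics/side15.png')[240:360,295:455],(800,600),interpolation=cv2.INTER_CUBIC)
cv2.imwrite('pics/d15.png',a)
E
```

```text
37.0167 [0.41574477 0.15753245 0.03133103]
```

View pics/wrist16.png

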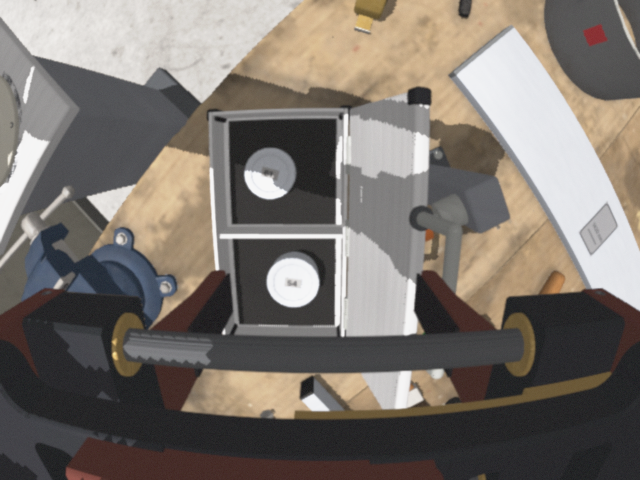

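View pics/d15.png

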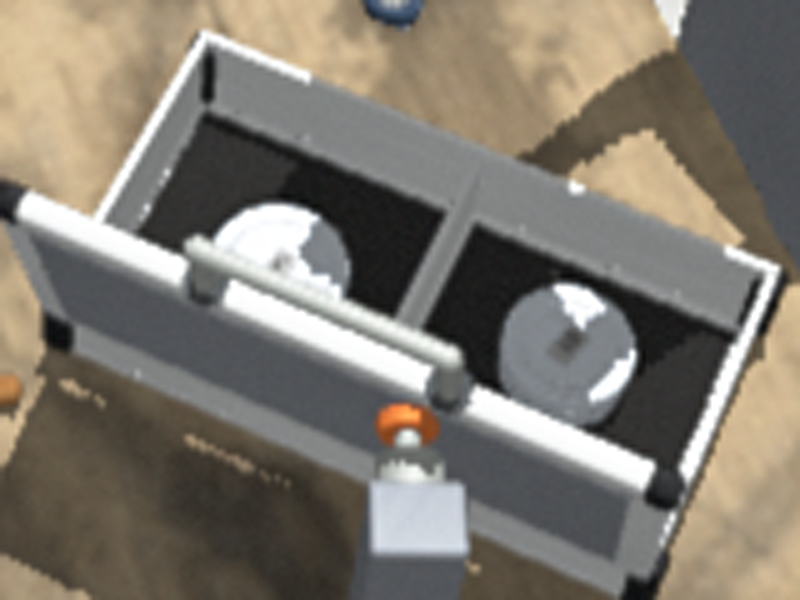

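```bash
python3 - <<'E'
from h import *
for f in('side0','side5','side11','side15','side16'):
    s=load(f);hsv=cv2.cvtColor(s['frame'],cv2.COLOR_RGB2HSV)
    m=((hsv[...,0]<15)&(hsv[...,1]>150)&(hsv[...,2]>110)).astype(np.uint8);m[:, :350]=0;m[:,400:]=0;m[:300]=0;m[345:]=0
    ys,xs=np.nonzero(m); 
    if len(xs): print(f,len(xs),xs.min(),xs.max(),ys.min(),ys.max(),xs.mean().round(2),ys.mean().round(2),plane(s,xs.mean(),ys.mean(),.178).round(4))
E
```

```text
side0 45 370 381 320 326 375.78 322.67 [0.557  0.3661 0.178 ]
side5 49 371 381 320 326 375.9 322.47 [0.5566 0.3658 0.178 ]
side11 59 370 382 321 328 375.66 323.86 [0.5581 0.3683 0.178 ]
side15 58 370 382 321 328 375.78 323.91 [0.558  0.3685 0.178 ]
side16 61 371 382 321 328 375.93 324.18 [0.5579 0.3691 0.178 ]
```

```bash
python3 -c "
from h import *
print(r.sense()['clock'],r.sense()['contact_force']);print(r.hand_in())"
```

```text
37.0167 [0.41574477 0.15753245 0.03133103]
the job is handed in; nothing more can be done
None
```

The lid is open and resting on the sprung stop, and the small tin stands in the left bay. I handed the job in at 37.0 s of the 72 s allowed.

- **Lid:** I swung it round by its bar, correcting the path from the force felt, with forces of 5 N or less up to the stop. I then pressed to about 14.5 N at the bar. That is roughly 4–5 mm of plunger travel, judged from the force and the pictures, because the plunger is not read directly. I backed the hand off slowly before letting go, so the lid would not spring away.
- **Tin:** of the three loose tins, the two larger measured about 77 mm across, so the small one was the right one. The gripper closed on it at 58 mm. I lowered it until I felt the floor (about 5 N) and released it.

**Last checks:**
- The orange pad sits about 2.5–3 mm behind its free position and stayed there in every picture after release.
- The small tin is upright and flat in the left bay, and the stored tin is in the right bay.
- I saw no change to the other items. The gripper was clear of everything, with about 0.4 N on the force sensor, which is its noise level.

**Disagreements:**
- The plunger measured about 38 mm left of the case's middle, not 60 mm, and its stand is turned about 25° to the case. It was the only grey one, so I used it.
- The side camera placed the case about 5 mm off from the wrist camera. I went by the wrist camera, whose measured lid size matched the size given.

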